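# Sort the spectrometer parts into their trays

## Robot

A 6-joint arm with a two-finger parallel gripper is mounted at the origin on a cart in front of the work surface, level with it; the furniture and walls round the work are solid. World frame = base frame: x ahead of the robot, y to its left, z up, the work surface at z = 0. Lengths are in m, angles in rad, forces in N, time in s.
With the tool pointing down it reaches from about 0.25 to 0.775 m from the base axis. Payload 4 kg.
Tool frame: the origin (TCP) lies midway between the tips of the shut fingers; the grasp point (between the pads) lies 19 mm behind it; z points along the fingers, y is the line along which they close (so a half turn about z gives the same grasp; the last joint's range is limited). The gripper opens to 94 mm and grips with 3 to 60 N. Pads are 16 mm wide; open, the fingers measure 119 mm over their backs; the gripper's body (75 mm by 177 mm) begins 78 mm behind the grasp point.
Start: joints at [-1.254, 0.087, 1.371, -0, 1.684, -0.103], TCP at [0.224, -0.502, 0.206] pointing down, gripper open.
Joint ranges: [-3.1, 3.1], [-0.76, 2.03], [0.27, 2.55], [-1.08, 4.22], [0.17, 2.65], [-2.57, 2.57]. Speed limits (rad/s): [2.79, 2.79, 3.14, 3.14, 3.14, 3.14].

## Interface

Orientations are given as [roll, pitch, yaw] about the fixed x, y, z axes, in that order (R = Rz(yaw) Ry(pitch) Rx(roll)).
In Python, from bench import robot gives the robot as it stands.
- The arm moves only by the tool servo_tool, never from a script. Its argument "moves" is a list of rows, each a list of 5 numbers: the shift along the tool's x, y, z in units of 25 mm (1.0 is 25 mm), then the turn about the tool's z in units of 6 degrees (1.0 is 6 degrees), then the closure, from 0 (fully open) to 1 (shut). In form: [[dx, dy, dz, yaw, gripper], ...]. A call has 1 to 10 rows; each row is the pose to reach, as a shift and turn from the pose commanded when the call began, along the tool's axes at that moment; what a row does not reach only later rows make up. A row lasts 1/12 s, in which the tool goes at most 41.7 mm and 7.16 degrees, less where a joint would pass 70% of its speed; a pose out of reach is approached as far as the arm can. A call with a gripper value outside its range is refused whole. The fingers move at their own pace and stop on an object; the grip force is fixed at half the most. Time passes only in rows, so rows that repeat a pose let the fingers close. It gives the time, the measured TCP pose, the force, the opening and the grip force at its end, in the units of the state.
- robot.get_obs(): the state, without advancing time (a new reading comes with each control period).
- robot.snapshot(name): name is "scene" or "top" or "wrist"; returns a dict with "image" (420x560x3 uint8, blue, green, red), "fx", "fy", "cx", "cy" (pixels), "eye" and "orientation" of the camera in the world; the wrist camera has in their place "T_tool_cam" (4x4, takes a point from camera to tool coordinates, whose origin is the TCP and whose axes are the flange's). Camera axes: x right, y down, z forward; pixel columns grow to the right and rows downward; lengths in m; the calibration is good to about 2 mm. A picture is of the moment at which its call begins: read the wrist's pose just before it. There is no depth.
- robot.close_job(): hands the job in; it is judged then, once.
The state is a dict: "time": time; "joint_positions": joint angles; "qvel": joint speeds; "joint_torque": joint torques, N m; "tool_pos": TCP position; "ee_rot": TCP orientation; "wrist_force": force on the tool from outside, world axes, zero at the start; "wrist_torque": the same for the moment, N m; "width": finger opening in m; "finger_force": force on a finger pad.
Only numpy, scipy, OpenCV 4.12 (cv2) and the standard library are available. Lean on these libraries where they do the work, as an engineer would, in place of code of your own. Each camera call takes 0.05 s, during which the arm holds its last target. There are 200 camera calls.

## Task

Sort the five small parts into the coloured trays: the two sample vials stand upright in the blue tray, the blue-capped one on the white spot and the black-capped one on the orange spot; the bare metal blank flange lies flat in the middle of the yellow tray with the centring ring laid flat and centred on top of it; the polariser (the solid black mount with a tan window) lies flat in the middle of the green tray. Keep the vials upright the whole time and do not disturb the pellet die and the amber jar that stand nearby.

Things in the scene. Friction and masses are not known exactly. Their poses are not given: they have to be found in the camera images.
- blue_tray: Blue moulded tray, fixed to the table, 118 (its x) x 158 (its y) x 20 mm high, walls 4 mm, inner floor (black rubber liner) 5.5 mm above its underside, a 9 mm ledge on each y end and a blank paper label on its -x wall. Origin: centre of the underside; z up. On its liner a white round spot (36 mm) centred at x 0, y +35 mm and an orange one (36 mm) at x 0, y -35 mm in its frame
- yellow_tray: Yellow moulded tray, fixed to the table, 118 (its x) x 158 (its y) x 20 mm high, walls 4 mm, inner floor (black rubber liner) 5.5 mm above its underside, a 9 mm ledge on each y end and a blank paper label on its -x wall. Origin: centre of the underside; z up. One white round spot (56 mm) in the middle of its liner
- green_tray: Green moulded tray, fixed to the table, 118 (its x) x 158 (its y) x 20 mm high, walls 4 mm, inner floor (black rubber liner) 5.5 mm above its underside, a 9 mm ledge on each y end and a blank paper label on its -x wall. Origin: centre of the underside; z up. One white round spot (56 mm) in the middle of its liner
- blue_cap_vial: Glass sample vial with a blue cap, standing upright: body 23 mm diameter up to 39 mm, cap 20.6 mm diameter, 45 mm high over all, about 20 g. Origin: centre of the underside; z up along the vial
- black_cap_vial: Glass sample vial with a black cap and brown contents, standing upright: body 23 mm diameter up to 39 mm, cap 20.6 mm diameter, 45 mm high over all, about 20 g. Origin: centre of the underside; z up along the vial
- flange: Bare grey metal blank flange lying flat, a solid disc 40 mm diameter, 12 mm high, about 70 g. Origin: centre of the underside; z up
- centring_ring: Centring ring lying flat: an open metal ring (hole about 18 mm) with a black rubber O-ring round it, 36 mm outside diameter (the O-ring, from 2 to 6 mm above its underside), 8 mm high over all, about 20 g. Origin: centre of the underside; z up
- polariser: Polariser lying flat: solid black round mount with a tan window, no hole, 43 mm diameter, 12 mm high, about 50 g. Origin: centre of the underside; z up
- pellet_die: Bystander, loose: metal pellet die, a stepped cylinder 50 mm diameter, 75 mm high. Origin: centre of the underside; leave it alone. Just beyond it, from about x 0.60 on and y below 0.05, stands a large fixed monitor: keep arm and gripper nearer than x 0.5 when passing in front of it
- amber_jar: Bystander, loose: brown jar with a black lid, 48 mm diameter, 74 mm high. Origin: centre of the underside; leave it alone
Not all that is in view belongs to the job. What is shaped like the black_cap_vial but purple is not meant.

How it is judged:
At the end, for the whole second after the job is handed in: Vials upright on the blue tray's floor (blue cap: white spot, black cap: orange spot), flange flat in the middle of the yellow tray, polariser flat in the middle of the green one, each within 13 mm in tray x and y; ring flat on the flange, centres within 9 mm; all at rest (x of blue_cap_vial in the frame of blue_tray between -0.013 and 0.013 m and y of blue_cap_vial in the frame of blue_tray between 0.022 and 0.048 m and z of blue_cap_vial in the frame of blue_tray between 0.0025 and 0.0085 m and angle between each of blue_cap_vial, black_cap_vial, flange, centring_ring, polariser's own z axis and vertical below 0.12 rad and linear speed of each of blue_cap_vial, black_cap_vial, flange, centring_ring, polariser below 0.02 m/s and x of black_cap_vial in the frame of blue_tray between -0.013 and 0.013 m and y of black_cap_vial in the frame of blue_tray between -0.048 and -0.022 m and z of black_cap_vial in the frame of blue_tray between 0.0025 and 0.0085 m and x of flange in the frame of yellow_tray between -0.013 and 0.013 m and y of flange in the frame of yellow_tray between -0.013 and 0.013 m and z of flange in the frame of yellow_tray between 0.0025 and 0.0085 m and x of centring_ring in the frame of yellow_tray between -0.022 and 0.022 m and y of centring_ring in the frame of yellow_tray between -0.022 and 0.022 m and z of centring_ring in the frame of yellow_tray between 0.0145 and 0.0205 m and horizontal distance between centring_ring and flange below 0.009 m and x of polariser in the frame of green_tray between -0.013 and 0.013 m and y of polariser in the frame of green_tray between -0.013 and 0.013 m and z of polariser in the frame of green_tray between 0.0025 and 0.0085 m); the robot touches nothing.
It fails at once if a vial is tipped by more than 35 degrees (angle between any of blue_cap_vial, black_cap_vial's own z axis and vertical above 0.61 rad).
It fails at once if the pellet die or the amber jar is moved by more than 15 mm (distance of any of pellet_die, amber_jar from where it was at the start of the episode above 0.015 m).
It also fails if it takes over 128 s, if anything falls off the work surface, if the arm or the gripper's body presses on something with over 40 N, if the wrist force passes 120 N, or if a joint passes its speed limit or range.

## Working session

There is one attempt and no reset: what is moved stays moved. The work goes in short steps, Python scripts to look and compute and a tool call to move; the robot and the scene stay as the last step left them, time stands still between calls to the robot, and variables do not carry over. Pictures are saved under pics/ and viewed, at most 14 in all, crops included, and the job is handed in when it is done.

Besides the shell and the picture viewer there is one more tool, called after "Request:" by a JSON object that holds its "method" and its "body", one argument or row to a line. servo_tool: Moves the arm, as the interface text tells. Its arguments: {"type":"object","properties":{"moves":{"type":"array"}},"required":["moves"]}

```bash
mkdir -p pics; cat > h.py <<'E'
from bench import robot
import numpy as np, cv2, json
from scipy.spatial.transform import Rotation as R
def snap(n):
    o=robot.get_obs(); s=robot.snapshot(n)
    return s,o
def cam(s,o):
    if 'T_tool_cam' in s:
        T=np.eye(4);T[:3,:3]=R.from_euler('xyz',o['ee_rot']).as_matrix();T[:3,3]=o['tool_pos']
        T=T@np.array(s['T_tool_cam']);return T[:3,3],T[:3,:3]
    q=np.array(s['orientation'],float)
    M=q if q.shape==(3,3) else (R.from_euler('xyz',q).as_matrix() if q.size==3 else R.from_quat(q).as_matrix())
    return np.array(s['eye']),M
def ray(s,o,u,v,z):
    e,M=cam(s,o);d=M@np.array([(u-s['cx'])/s['fx'],(v-s['cy'])/s['fy'],1])
    return e+d*(z-e[2])/d[2]
E
python3 - <<'E'
from h import *
for n in('top','scene'):
    s,o=snap(n); cv2.imwrite(f'pics/{n}0.png',s['image']); print(n,{k:np.array(v).tolist() for k,v in s.items() if k!='image'})
print(o)
E
```

```text
top {'fx': 465.01999397353836, 'fy': 465.01999397353836, 'cx': 276.0749571468082, 'cy': 215.2398448604073, 'eye': [0.2666720587371261, 0.11368870769934225, 1.1359610525425723], 'orientation': [-2.9225519024448925, 0.00045605261062720004, -1.5903398029398579]}
scene {'fx': 406.74809596686885, 'fy': 406.74809596686885, 'cx': 279.33257199323316, 'cy': 211.74595147421954, 'eye': [-0.0042936625299342095, 0.7228892607836352, 0.4273955163165506], 'orientation': [-1.9968694565788476, 0.005479510352692563, -2.4522844720565233]}
{'time': 0.05, 'joint_positions': array([-1.25410417e+00,  8.79475950e-02,  1.37222496e+00, -2.68586154e-05,
        1.68358492e+00, -1.03091199e-01]), 'qvel': array([ 0.00063737, -0.00043834, -0.00138153, -0.0008966 ,  0.00100386,
       -0.00237443]), 'joint_torque': array([ 2.20266309e-03, -3.41539192e+01, -3.03595412e+01,  7.20173260e-02,
        3.05179716e-02, -1.03857776e-04]), 'tool_pos': array([ 0.22398278, -0.50173778,  0.20432308]), 'ee_rot': array([-3.13943657e+00, -1.96226448e-04,  4.19780146e-01]), 'wrist_force': array([ 0.11667629, -0.8585761 ,  0.07157189]), 'wrist_torque': array([-0.00828252, -0.00878761,  0.01880714]), 'finger_force': 0.0, 'width': 0.09397587526387315}
```

View pics/top0.png

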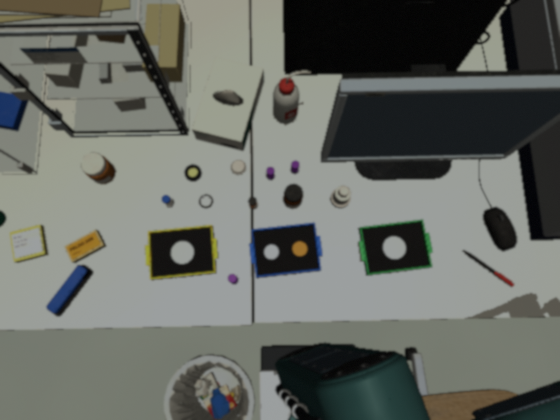

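View pics/scene0.png

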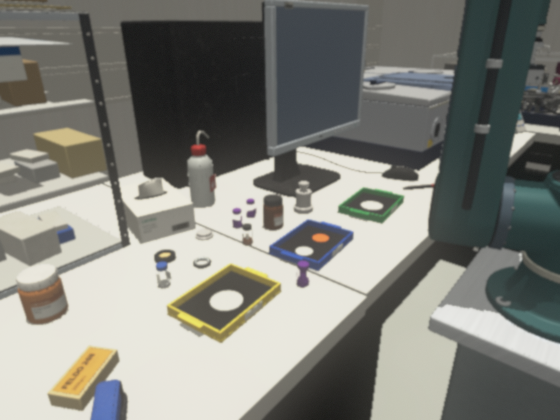

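The top view shows the blue-capped vial at about (167,199), a black disc with a tan centre at (193,172), an open ring at (206,201) and a grey disc at (238,167). The black-capped vial is at (253,202), the jar at (293,195) and the die at (341,197). The trays are centred near (182,252), (286,250) and (395,247). I'll zoom in and measure next.

```bash
cat > m.py <<'E'
from h import *
s,o=snap('top'); im=s['image']
a=cv2.resize(im[145:285,145:365],None,fx=3.6,fy=3.6,interpolation=cv2.INTER_CUBIC)
cv2.imwrite('pics/topz.png',a)
hsv=cv2.cvtColor(im,cv2.COLOR_BGR2HSV)
for n,(lo,hi) in dict(yellow=((20,100,60),(35,255,255)),blue=((105,120,50),(125,255,255)),green=((45,80,40),(85,255,255)),white=((0,0,150),(180,60,255)),orange=((8,120,120),(19,255,255))).items():
    m=cv2.inRange(hsv,lo,hi); m[:, :140]=0; m[:160]=0; m[320:]=0
    N,_,st,c=cv2.connectedComponentsWithStats(m)
    for i in range(1,N):
        if st[i,4]>25 and st[i,4]<3000:
            k=np.argwhere(_==i)[:,::-1].astype(np.float32); r=cv2.minAreaRect(k)
            z=.02 if n in('yellow','blue','green') else .0055
            P=[ray(s,o,*q,z)[:2] for q in cv2.boxPoints(r)]
            d=P[1]-P[0]; e=P[2]-P[1]
            if np.linalg.norm(e)>np.linalg.norm(d): d=e
            print(n,st[i].tolist(),'centre',ray(s,o,*r[0],z)[:2].round(4),'size',[round(float(np.linalg.norm(P[j+1]-P[j])),3) for j in(0,1)],'longaxis deg',round(np.degrees(np.arctan2(d[1],d[0])),1))
E
python3 m.py
```

```text
yellow [146, 226, 72, 53, 655] centre [0.4287 0.3408] size [0.175, 0.117] longaxis deg -85.3
blue [163, 196, 7, 7, 36] centre [0.5623 0.3819] size [0.014, 0.016] longaxis deg -135.6
blue [250, 224, 71, 53, 503] centre [0.4294 0.0886] size [0.17, 0.114] longaxis deg -84.7
green [359, 220, 73, 55, 656] centre [ 0.4305 -0.1772] size [0.175, 0.116] longaxis deg -83.9
white [234, 161, 9, 10, 69] centre [0.6502 0.2039] size [0.02, 0.024] longaxis deg 179.8
white [202, 197, 8, 8, 44] centre [0.5583 0.2855] size [0.016, 0.017] longaxis deg -136.1
white [385, 238, 20, 20, 311] centre [ 0.4315 -0.1795] size [0.047, 0.047] longaxis deg -4.0
white [173, 243, 19, 20, 308] centre [0.4294 0.3413] size [0.044, 0.047] longaxis deg -178.8
white [266, 246, 11, 12, 108] centre [0.4276 0.1235] size [0.025, 0.027] longaxis deg 178.9
orange [293, 242, 14, 14, 152] centre [0.4336 0.0535] size [0.032, 0.032] longaxis deg 178.1
```

View pics/topz.png

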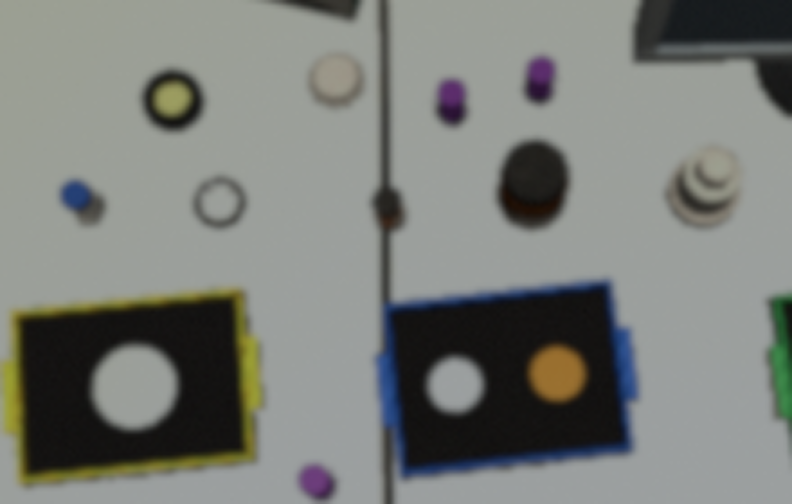

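Request:
{"method": "servo_tool", "body": {
  "moves": [
    [10,-12,-1,-11,0],
    [10,-12,-1,-11,0],
    [10,-12,-1,-11,0],
    [10,-12,-1,-11,0],
    [10,-12,-1,-11,0],
    [10,-12,-1,-11,0],
    [10,-12,-1,-11,0],
    [10,-12,-1,-11,0],
    [10,-12,-1,-11,0],
    [10,-12,-1,-11,0]
  ]
}}

```text
time: 0.98
tool_pos: [0.3306, -0.1224, 0.231]
ee_rot: [3.14, -0.001, 1.581]
wrist_force: [-0.3, -1.8, -0.3]
width: 0.0941
finger_force: 0.0
```

```bash
python3 - <<'E'
from h import *
s,o=snap('top')
for n,u,v,z in [('bluevial',165.8,198.9,.045),('blackvial',252.8,201.1,.045),('ring',206,201.1,.004),('pol',193,172.5,.012),('flange',238.3,166.4,.012),('jar',293.6,192.2,.074),('die',343.5,191.2,.075),('purpA',270,171,.045)]:
    print(n,ray(s,o,u,v,z).round(4))
print(o['tool_pos'],o['ee_rot'])
s,o=snap('wrist');print(np.array(s['T_tool_cam']).round(3).tolist(),s['fx'])
E
```

```text
bluevial [0.5553 0.3758 0.045 ]
blackvial [0.5457 0.1651 0.045 ]
ring [0.5584 0.2845 0.004 ]
pol [0.6316 0.3171 0.012 ]
flange [0.6456 0.2026 0.012 ]
jar [0.5581 0.067  0.074 ]
die [ 0.5579 -0.051   0.075 ]
purpA [0.6211 0.1222 0.045 ]
[ 0.33059312 -0.12244933  0.23100501] [ 3.13970683e+00 -1.13342613e-03  1.58084991e+00]
[[0.0, -0.971, -0.239, 0.07], [1.0, 0.0, 0.0, -0.0], [-0.0, -0.239, 0.971, -0.179], [0.0, 0.0, 0.0, 1.0]] 320.83435324312103
```

Request:
{"method": "servo_tool", "body": {
  "moves": [
    [15,8,-1,0,0],
    [15,8,-1,0,0],
    [15,8,-1,0,0],
    [15,8,-1,0,0],
    [15,8,-1,0,0],
    [15,8,-1,0,0],
    [15,8,-1,0,0],
    [15,8,-1,0,0],
    [15,8,-1,0,0],
    [15,8,-1,0,0]
  ]
}}

```text
time: 1.92
tool_pos: [0.5271, 0.2412, 0.254]
ee_rot: [-3.141, 0.001, 1.569]
wrist_force: [0.8, -0.5, 0.5]
width: 0.0939
finger_force: 0.0
```

Request:
{"method": "servo_tool", "body": {
  "moves": [
    [0,0,0,0,0],
    [0,0,0,0,0],
    [0,0,0,0,0],
    [0,0,0,0,0]
  ]
}}

```text
time: 2.25
tool_pos: [0.5257, 0.239, 0.2551]
ee_rot: [3.141, 0.001, 1.569]
wrist_force: [0.1, -1.0, -0.3]
width: 0.0943
finger_force: 0.0
```

```bash
python3 - <<'E'
from h import *
s,o=snap('wrist');cv2.imwrite('pics/w1.png',s['image']);print(o['tool_pos'],o['ee_rot'])
for n,p in dict(blue=(.5553,.3758,.045),black=(.5457,.1651,.045),ring=(.5584,.2845,.004),pol=(.6316,.3171,.012),fl=(.6456,.2026,.012),yt=(.4294,.3413,.0055)).items():
    e,M=cam(s,o);c=M.T@(np.array(p)-e);print(n,(c[0]/c[2]*s['fx']+s['cx']).round(1),(c[1]/c[2]*s['fy']+s['cy']).round(1))
E
```

```text
[0.52568148 0.23899298 0.25506313] [3.14146831e+00 6.43999230e-04 1.56932623e+00]
blue 298.9 70.7
black 288.4 247.3
ring 297.5 150.9
pol 356.1 125.2
fl 361.2 212.6
yt 196.9 105.8
```

View pics/w1.png

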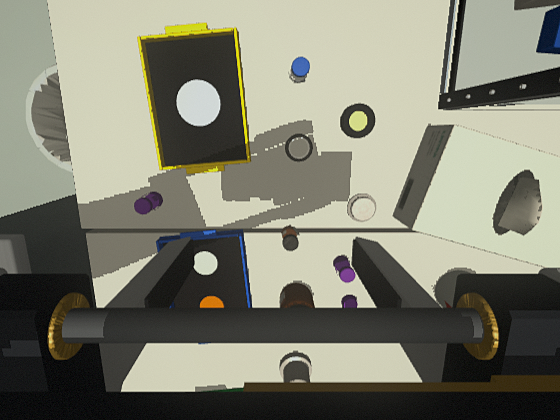

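The wrist view shows the blue cap at (300,66), the polariser at (358,121), the ring at (299,147), the flange at (362,207) and the black-capped vial at (290,240). All of these agree with the projected top-view points to within about 6 px. I'll refine them by fitting contours.

```bash
cat > w.py <<'E'
from h import *
def fit(s,o,n,m,z,box):
    u0,v0,u1,v1=box; k=np.zeros_like(m);k[v0:v1,u0:u1]=m[v0:v1,u0:u1]
    cs,_=cv2.findContours(k,cv2.RETR_EXTERNAL,cv2.CHAIN_APPROX_NONE)
    c=max(cs,key=cv2.contourArea); (u,v),(a,b),_=cv2.fitEllipse(c)
    p=ray(s,o,u,v,z); q=ray(s,o,u+(a+b)/2+1,v,z)
    print(n,'px',round(u,1),round(v,1),'xy',p[:2].round(4),'diam',round(float(np.linalg.norm(q-p)),4)); return p
def masks(s):
    im=s['image'];h=cv2.cvtColor(im,cv2.COLOR_BGR2HSV);g=h[...,2]
    return dict(blue=cv2.inRange(h,(100,100,50),(125,255,255)),dark=cv2.inRange(g,0,75),white=cv2.inRange(h,(0,0,190),(180,40,255)),orange=cv2.inRange(h,(5,150,100),(22,255,255)),yellow=cv2.inRange(h,(25,150,100),(35,255,255)),tan=cv2.inRange(h,(22,60,120),(40,255,255)))
E
python3 - <<'E'
from w import *
s,o=snap('wrist');k=masks(s)
fit(s,o,'bluecap',k['blue'],.045,(280,45,320,80))
fit(s,o,'blackcap',k['dark'],.045,(275,234,305,255))
fit(s,o,'pol',k['dark'],.012,(335,95,382,145))
fit(s,o,'tan',k['tan'],.012,(335,95,382,145))
fit(s,o,'ring',k['dark'],.005,(280,128,318,167))
fit(s,o,'yspot',k['white'],.0055,(170,70,228,135))
fit(s,o,'wspot',k['white'],.0055,(185,245,225,285))
fit(s,o,'orange',k['orange'],.0055,(190,285,230,318))
im=s['image'];cv2.imwrite('pics/w1z.png',cv2.resize(im[50:260,270:390],None,fx=2.8,fy=2.8,interpolation=cv2.INTER_NEAREST))
E
```

```text
bluecap px 300.2 66.4 xy [0.5568 0.3805] diam 0.0209
blackcap px 289.9 241.7 xy [0.5476 0.1725] diam 0.0205
pol px 357.1 120.5 xy [0.6328 0.3229] diam 0.0436
tan px 357.5 120.6 xy [0.6333 0.3227] diam 0.0249
ring px 298.3 147.2 xy [0.5595 0.2894] diam 0.0361
yspot px 198.0 102.5 xy [0.431  0.3454] diam 0.0564
wspot px 205.0 262.7 xy [0.4287 0.1273] diam 0.0333
orange px 211.1 302.2 xy [0.4344 0.0646] diam 0.0288
```

View pics/w1z.png

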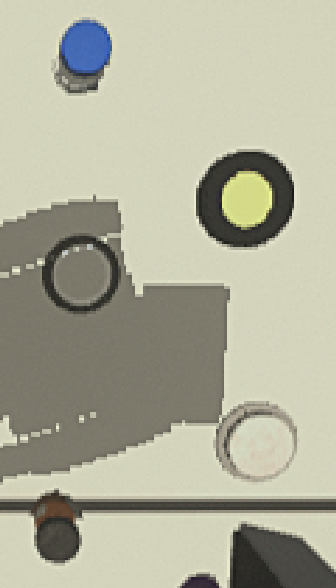

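Request:
{"method": "servo_tool", "body": {
  "moves": [
    [-1.4,4.6,4,-15,0.35],
    [-1.4,4.6,4,-15,0.35],
    [-1.4,4.6,4,-15,0.35],
    [-1.4,4.6,4,-15,0.35],
    [-1.4,4.6,4,-15,0.35],
    [-1.4,4.6,4,-15,0.35],
    [-1.4,4.6,4,-15,0.35],
    [-1.4,4.6,4,-15,0.35],
    [-1.4,4.6,4,-15,0.35],
    [-1.4,4.6,4,-15,0.35]
  ]
}}

```text
time: 3.18
tool_pos: [0.6406, 0.2045, 0.156]
ee_rot: [3.141, 0.001, 2.826]
wrist_force: [-0.2, 0.3, -0.0]
width: 0.0611
finger_force: 0.0
```

Request:
{"method": "servo_tool", "body": {
  "moves": [
    [0,0,0,-3.4,0.35],
    [0,0,0,-3.4,0.35],
    [0,0,0,-3.4,0.35],
    [0,0,0,-3.4,0.35],
    [0,0,0,-3.4,0.35],
    [0,0,0,-3.4,0.35]
  ]
}}

```text
time: 3.68
tool_pos: [0.6406, 0.2052, 0.1555]
ee_rot: [3.142, 0.001, -3.109]
wrist_force: [-0.2, 1.1, -0.1]
width: 0.0613
finger_force: 0.0
```

```bash
python3 - <<'E'
from h import *
s,o=snap('wrist');cv2.imwrite('pics/w2.png',s['image']);print(o['tool_pos'],o['ee_rot'],o['joint_positions'].round(2),o['width'])
e,M=cam(s,o)
for p in ((.6456,.2026,.006),(.645,.207,.006),tuple(o['tool_pos'])):
    c=M.T@(np.array(p)-e);print((c[:2]/c[2]*s['fx']+[s['cx'],s['cy']]).round(1))
E
```

```text
[0.64055615 0.20523964 0.15554017] [ 3.14158349e+00  7.73367750e-04 -3.10853875e+00] [ 0.23  0.37  1.12 -0.    1.64 -1.38] 0.061314332417613755
[269.  204.8]
[273.3 204.3]
[271.1 252.4]
```

View pics/w2.png

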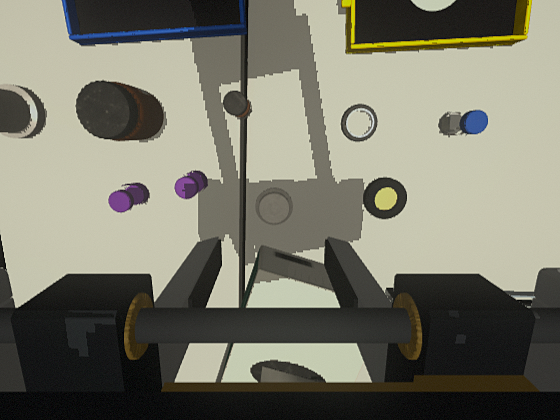

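The view after the turn shows the flange at (275,206), the ring at (359,122), the blue cap at (475,122), the polariser at (385,198) and the black cap at (235,103). I'll compare these with the first wrist view to work out the camera bias.

```bash
python3 - <<'E'
from w import *
s,o=snap('wrist');k=masks(s)
g=cv2.cvtColor(s['image'],cv2.COLOR_BGR2GRAY)
fit(s,o,'bluecap',k['blue'],.045,(455,105,495,140))
fit(s,o,'pol',k['tan'],.012,(360,170,410,220))
c=cv2.HoughCircles(g[160:250,225:325],cv2.HOUGH_GRADIENT,1,50,param1=60,param2=10,minRadius=14,maxRadius=24)
print('flange',c[0][:, :]+[225,160,0],[ray(s,o,q[0]+225,q[1]+160,.006).round(4) for q in c[0]])
c=cv2.HoughCircles(g[95:150,330:390],cv2.HOUGH_GRADIENT,1,50,param1=60,param2=10,minRadius=12,maxRadius=24)
print('ring',c[0]+[330,95,0],[ray(s,o,q[0]+330,q[1]+95,.004).round(4) for q in c[0]])
print('manual flange',ray(s,o,274.5,206,.006))
s2,o2=s,dict(o);o2['tool_pos']=[0.52568148,0.23899298,0.25506313];o2['ee_rot']=[3.14146831e+00,6.43999230e-04,1.56932623]
print('flange w1',ray(s2,o2,361.8,207.9,.006))
E
```

```text
bluecap px 475.4 121.8 xy [0.5568 0.3797] diam 0.0209
pol px 385.4 198.4 xy [0.6335 0.3216] diam 0.0233
flange [[273.5        205.5         18.29999924]] [array([0.6462, 0.2074, 0.006 ])]
ring [[359.5        122.5         14.10000038]] [array([0.5594, 0.2898, 0.004 ])]
manual flange [0.64672961 0.20850812 0.006     ]
flange w1 [0.64878798 0.20699227 0.006     ]
```

Request:
{"method": "servo_tool", "body": {
  "moves": [
    [-0.24,0.09,1.5,0,0.35],
    [-0.24,0.09,3,0,0.35],
    [-0.24,0.09,4.2,0,0.35],
    [-0.24,0.09,5.2,0,0.35],
    [-0.24,0.09,6,0,0.35],
    [-0.24,0.09,6,0,0.35],
    [-0.24,0.09,6,0,0.35]
  ]
}}

```text
time: 4.37
tool_pos: [0.6461, 0.2082, 0.0042]
ee_rot: [-3.141, -0.001, -3.106]
wrist_force: [0.3, -0.5, -0.1]
width: 0.0612
finger_force: 0.0
```

Request:
{"method": "servo_tool", "body": {
  "moves": [
    [0,0,0,0,1],
    [0,0,0,0,1],
    [0,0,0,0,1],
    [0,0,0,0,1],
    [0,0,0,0,1],
    [0,0,0,0,1]
  ]
}}

```text
time: 4.87
tool_pos: [0.6468, 0.2082, 0.0054]
ee_rot: [-3.141, 0.001, -3.106]
wrist_force: [-0.3, -1.0, 1.2]
width: 0.0341
finger_force: 27.9
```

Request:
{"method": "servo_tool", "body": {
  "moves": [
    [0,0,-1,0,1],
    [0,0,-2,0,1],
    [0,0,-3,0,1],
    [0,0,-4,0,1],
    [0,0,-5,0,1],
    [0,0,-5,0,1]
  ]
}}

```text
time: 5.37
tool_pos: [0.6496, 0.2092, 0.1371]
ee_rot: [3.139, 0.011, -3.105]
wrist_force: [0.6, 0.3, 1.8]
width: 0.0337
finger_force: 27.7
```

```bash
python3 - <<'E'
from h import *
s,o=snap('wrist');cv2.imwrite('pics/w3.png',s['image']);print(o['tool_pos'],o['ee_rot'],o['width'],o['finger_force'],o['wrist_force'])
E
```

```text
[0.64956839 0.20919208 0.13705886] [ 3.13926618  0.01143371 -3.10536454] 0.033692891895227006 27.672075608352316 [0.62968272 0.26347477 1.76331387]
```

View pics/w3.png

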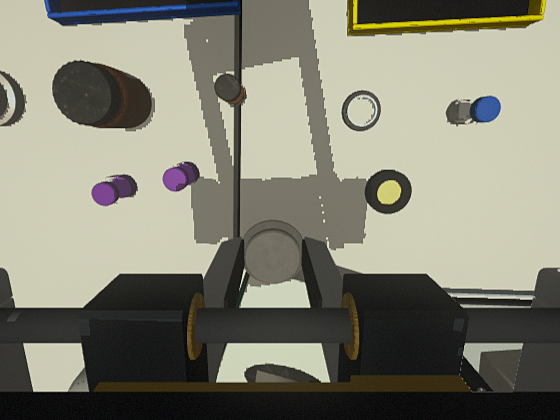

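Request:
{"method": "servo_tool", "body": {
  "moves": [
    [8.5,5.7,0,0,1],
    [8.5,5.7,0,0,1],
    [8.5,5.7,0,0,1],
    [8.5,5.7,0,0,1],
    [8.5,5.7,0,0,1],
    [8.5,5.7,0,0,1],
    [8.5,5.7,0,0,1],
    [8.5,5.7,0,0,1],
    [8.5,5.7,0,0,1],
    [8.5,5.7,0,0,1]
  ]
}}

```text
time: 6.25
tool_pos: [0.4298, 0.3421, 0.1287]
ee_rot: [-3.14, -0.001, -3.107]
wrist_force: [-0.2, 1.5, -0.2]
width: 0.0342
finger_force: 27.7
```

```bash
python3 - <<'E'
from w import *
s,o=snap('wrist');k=masks(s);print(o['tool_pos'],o['ee_rot'],o['width'])
# tray outline corners at rim height
c=cv2.findContours(cv2.morphologyEx(k['yellow'],cv2.MORPH_CLOSE,np.ones((9,9))),cv2.RETR_EXTERNAL,cv2.CHAIN_APPROX_NONE)[0]
c=max(c,key=cv2.contourArea);print(cv2.boundingRect(c))
cv2.imwrite('pics/w4.png',s['image'])
E
```

```text
[0.42982699 0.34206632 0.12870275] [-3.14007454e+00 -8.23034629e-04 -3.10673380e+00] 0.03419026165420238
(180, 142, 189, 132)
```

View pics/w4.png

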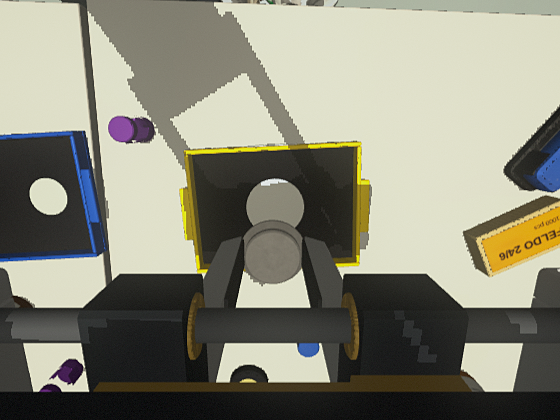

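The flange is held above the yellow tray. The white spot is centred near (275,207) with a radius of 29 px.

```bash
python3 - <<'E'
from w import *
s,o=snap('wrist');k=masks(s)
print(ray(s,o,275,207,.0055),ray(s,o,275,178,.0055))
fit(s,o,'wspot',k['white'],.0055,(20,170,75,225))
E
```

```text
[0.43110951 0.3451179  0.0055    ] [0.40297287 0.34409459 0.0055    ]
wspot px 48.1 195.6 xy [0.4275 0.1272] diam 0.0354
```

Request:
{"method": "servo_tool", "body": {
  "moves": [
    [-0.05,0.12,1.2,0,1],
    [-0.05,0.12,2.4,0,1],
    [-0.05,0.12,3.5,0,1],
    [-0.05,0.12,4.2,0,1],
    [-0.05,0.12,4.5,0,1],
    [-0.05,0.12,4.7,0,1],
    [-0.05,0.12,4.7,0,1]
  ]
}}

```text
time: 6.93
tool_pos: [0.4309, 0.3456, 0.0122]
ee_rot: [-3.141, -0.0, -3.107]
wrist_force: [-0.3, -0.1, -0.6]
width: 0.0341
finger_force: 27.7
```

Request:
{"method": "servo_tool", "body": {
  "moves": [
    [0,0,0,0,0.3],
    [0,0,0,0,0.3],
    [0,0,0,0,0.3],
    [0,0,0,0,0.3],
    [0,0,-1.5,0,0.3],
    [0,0,-3,0,0.3],
    [0,0,-4.8,0,0.3],
    [0,0,-4.8,0,0.3]
  ]
}}

```text
time: 7.6
tool_pos: [0.4342, 0.349, 0.1426]
ee_rot: [3.133, 0.015, -3.105]
wrist_force: [1.8, 0.8, 1.1]
width: 0.0658
finger_force: 0.0
```

```bash
python3 - <<'E'
from w import *
snap('wrist');s,o=snap('wrist');g=cv2.cvtColor(s['image'],cv2.COLOR_BGR2GRAY);print(o['tool_pos'],o['ee_rot'])
x,y=200,150
c=cv2.HoughCircles(g[y:260,x:350],cv2.HOUGH_GRADIENT,1,60,param1=60,param2=10,minRadius=17,maxRadius=25)
print('flange',c[0]+[x,y,0],[ray(s,o,q[0]+x,q[1]+y,.0175).round(4) for q in c[0]])
cv2.imwrite('pics/w5.png',s['image'][130:270,150:400])
E
```

```text
[0.43348793 0.34840547 0.14000438] [ 3.13450629  0.01208237 -3.10519358]
flange [[273.5        197.5         22.20000076]] [array([0.4265, 0.3508, 0.0175])]
```

View pics/w5.png

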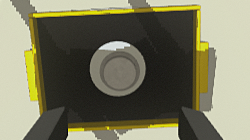

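Request:
{"method": "servo_tool", "body": {
  "moves": [
    [-5.1,-2.4,0,0,0.35],
    [-5.1,-2.4,0,0,0.35],
    [-5.1,-2.4,0,0,0.35],
    [-5.1,-2.4,0,0,0.35],
    [-5.1,-2.4,0,0,0.35],
    [-5.1,-2.4,0,0,0.35],
    [-5.1,-2.4,0,0,0.35],
    [-5.1,-2.4,0,0,0.35]
  ]
}}

```text
time: 8.37
tool_pos: [0.5581, 0.2915, 0.1318]
ee_rot: [-3.141, -0.002, -3.104]
wrist_force: [-0.5, -0.4, 0.1]
width: 0.0608
finger_force: 0.0
```

```bash
python3 - <<'E'
from w import *
s,o=snap('wrist');g=cv2.cvtColor(s['image'],cv2.COLOR_BGR2GRAY);print(o['tool_pos'],o['ee_rot'])
x,y=220,160
c=cv2.HoughCircles(g[y:260,x:325],cv2.HOUGH_GRADIENT,1,60,param1=60,param2=10,minRadius=14,maxRadius=25)
print('ring',c[0]+[x,y,0],[ray(s,o,q[0]+x,q[1]+y,.005).round(4) for q in c[0]])
E
```

```text
[0.55814942 0.29145984 0.13175541] [-3.14133237e+00 -1.66097014e-03 -3.10391054e+00]
ring [[268.5        206.5         18.29999924]] [array([0.5595, 0.2884, 0.005 ])]
```

Request:
{"method": "servo_tool", "body": {
  "moves": [
    [-0.05,-0.1,1.3,0,0.35],
    [-0.05,-0.1,2.6,0,0.35],
    [-0.05,-0.1,3.7,0,0.35],
    [-0.05,-0.1,4.6,0,0.35],
    [-0.05,-0.1,5.1,0,0.35],
    [-0.05,-0.1,5.1,0,0.35],
    [-0.05,-0.1,5.1,0,0.35]
  ]
}}

```text
time: 9.0
tool_pos: [0.5607, 0.2889, 0.0053]
ee_rot: [3.142, 0.0, -3.104]
wrist_force: [0.6, 0.4, 0.3]
width: 0.0612
finger_force: 0.0
```

Request:
{"method": "servo_tool", "body": {
  "moves": [
    [0,0,0,0,1],
    [0,0,0,0,1],
    [0,0,0,0,1],
    [0,0,0,0,1],
    [0,0,0,0,1],
    [0,0,0,0,1],
    [0,0,0,0,1]
  ]
}}

```text
time: 9.58
tool_pos: [0.5621, 0.2886, 0.0067]
ee_rot: [3.141, 0.003, -3.105]
wrist_force: [-1.1, -0.5, 6.1]
width: 0.0247
finger_force: 31.1
```

Request:
{"method": "servo_tool", "body": {
  "moves": [
    [0,0,-1.3,0,1],
    [0,0,-2.6,0,1],
    [0,0,-3.7,0,1],
    [0,0,-4.8,0,1],
    [5.1,2.4,-4.8,0,1],
    [5.1,2.4,-4.8,0,1],
    [5.1,2.4,-4.8,0,1],
    [5.1,2.4,-4.8,0,1],
    [5.1,2.4,-4.8,0,1],
    [5.1,2.4,-4.8,0,1]
  ]
}}

```text
time: 10.42
tool_pos: [0.4313, 0.3438, 0.125]
ee_rot: [-3.141, 0.001, -3.104]
wrist_force: [-0.0, 0.6, 0.4]
width: 0.0247
finger_force: 30.8
```

Request:
{"method": "servo_tool", "body": {
  "moves": [
    [0,0,0,0,1],
    [0,0,0,0,1],
    [0,0,0,0,1]
  ]
}}

```text
time: 10.67
tool_pos: [0.4328, 0.343, 0.1246]
ee_rot: [-3.141, -0.0, -3.107]
wrist_force: [0.8, 0.1, 0.2]
width: 0.0243
finger_force: 30.8
```

```bash
python3 - <<'E'
from w import *
s,o=snap('wrist');print(o['tool_pos'],o['ee_rot'])
e,M=cam(s,o);c=M.T@(o['tool_pos']-e);print((c[:2]/c[2]*s['fx']+[s['cx'],s['cy']]).round(1))
cv2.imwrite('pics/w6.png',cv2.resize(s['image'][130:300,170:380],None,fx=2,fy=2,interpolation=cv2.INTER_NEAREST))
E
```

```text
[0.43278229 0.34297957 0.1246014 ] [-3.14110548e+00 -3.04816407e-05 -3.10727563e+00]
[271.1 252.4]
```

View pics/w6.png

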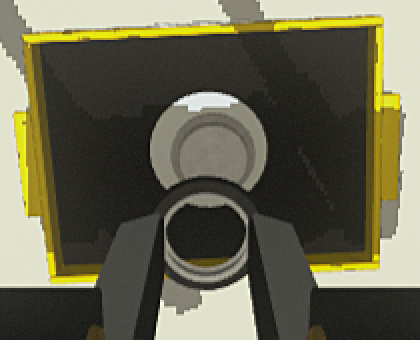

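```bash
python3 - <<'E'
from w import *
s,o=snap('wrist');print(o['tool_pos'])
print('spot',ray(s,o,274.5,205.5,.0055),'flange',ray(s,o,276.5,206,.0175),'ring',ray(s,o,273.5,246.5,o['tool_pos'][2]-.003))
E
```

```text
[0.43261425 0.3430266  0.12457983]
spot [0.43117623 0.34564094 0.0055    ] flange [0.42885071 0.34732014 0.0175    ] ring [0.42997149 0.34436867 0.12157983]
```

Request:
{"method": "servo_tool", "body": {
  "moves": [
    [0.04,0.1,1.2,0,1],
    [0.04,0.1,2.3,0,1],
    [0.04,0.1,3.2,0,1],
    [0.04,0.1,3.7,0,1],
    [0.04,0.1,3.9,0,1],
    [0.04,0.1,4.0,0,1],
    [0.04,0.1,4.0,0,1],
    [0.04,0.1,4.0,0,1]
  ]
}}

```text
time: 11.43
tool_pos: [0.4316, 0.3468, 0.0265]
ee_rot: [3.14, 0.003, -3.106]
wrist_force: [-0.5, -0.6, 0.0]
width: 0.0246
finger_force: 30.8
```

Request:
{"method": "servo_tool", "body": {
  "moves": [
    [0,0,0,0,0.5],
    [0,0,0,0,0.5],
    [0,0,0,0,0.5],
    [0,0,0,0,0.4],
    [0,0,0,0,0.3],
    [0,0,-1,0,0.3],
    [0,0,-2,0,0.3],
    [0,0,-3,0,0.3],
    [0,0,-4,0,0.3],
    [0,0,-4,0,0.3]
  ]
}}

```text
time: 12.27
tool_pos: [0.4333, 0.348, 0.1314]
ee_rot: [3.136, 0.01, -3.105]
wrist_force: [0.3, -0.2, 0.9]
width: 0.0657
finger_force: 0.0
```

Request:
{"method": "servo_tool", "body": {
  "moves": [
    [0,0,0,0,0.3],
    [0,0,0,0,0.3],
    [0,0,0,0,0.3]
  ]
}}

```text
time: 12.52
tool_pos: [0.4294, 0.3454, 0.1228]
ee_rot: [-3.14, -0.003, -3.105]
wrist_force: [0.1, -0.4, 0.4]
width: 0.0656
finger_force: 0.0
```

```bash
python3 - <<'E'
from w import *
s,o=snap('wrist');print(o['tool_pos'],o['ee_rot'])
cv2.imwrite('pics/w7.png',cv2.resize(s['image'][150:260,220:330],None,fx=3,fy=3,interpolation=cv2.INTER_NEAREST))
E
```

```text
[0.42937625 0.34544328 0.12275254] [-3.13957869 -0.00317787 -3.10542829]
```

View pics/w7.png

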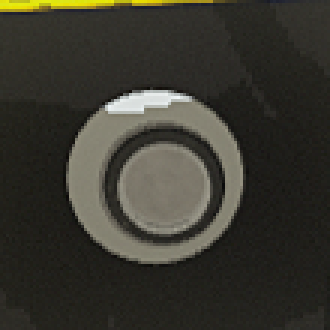

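The ring rests on the flange, centred to within 1–2 mm (its centre is at (164,184) in the crop). Next is the polariser.

Request:
{"method": "servo_tool", "body": {
  "moves": [
    [-8.1,-1.2,0,0,0.3],
    [-8.1,-1.2,0,0,0.3],
    [-8.1,-1.2,0,0,0.3],
    [-8.1,-1.2,0,0,0.3],
    [-8.1,-1.2,0,0,0.3],
    [-8.1,-1.2,0,0,0.3],
    [-8.1,-1.2,0,0,0.3],
    [-8.1,-1.2,0,0,0.3],
    [-8.1,-1.2,0,0,0.3],
    [-8.1,-1.2,0,0,0.3]
  ]
}}

```text
time: 13.4
tool_pos: [0.6326, 0.3242, 0.1258]
ee_rot: [3.141, 0.0, -3.104]
wrist_force: [-0.8, -0.7, -0.1]
width: 0.0657
finger_force: 0.0
```

```bash
python3 - <<'E'
from w import *
s,o=snap('wrist');k=masks(s);print(o['tool_pos'],o['ee_rot'])
p=fit(s,o,'tan',k['tan'],.012,(200,150,340,260))
y=o['ee_rot'][2];d=p[:2]-o['tool_pos'][:2]
print('units',np.array([d@[np.cos(y),np.sin(y)],d@[np.sin(y),-np.cos(y)],o['tool_pos'][2]-.004])/.025)
E
```

```text
[0.6325876  0.32415709 0.12576339] [ 3.14131932e+00  4.79576654e-04 -3.10397493e+00]Traceback (most recent call last):
  File "<stdin>", line 3, in <module>
  File "w.py", line 5, in fit
    c=max(cs,key=cv2.contourArea); (u,v),(a,b),_=cv2.fitEllipse(c)
ValueError: max() iterable argument is empty
```

```bash
cat >> w.py <<'E'
def units(o,p,z):
    y=o['ee_rot'][2];d=np.array(p[:2])-o['tool_pos'][:2]
    print('units',(np.array([d@[np.cos(y),np.sin(y)],d@[np.sin(y),-np.cos(y)],o['tool_pos'][2]-z])/.025).round(2))
E
python3 - <<'E'
from w import *
s,o=snap('wrist');h=cv2.cvtColor(s['image'],cv2.COLOR_BGR2HSV)
p=fit(s,o,'tan',cv2.inRange(h,(22,80,50),(40,255,255)),.012,(220,160,325,245))
units(o,p,.004)
E
```

```text
Traceback (most recent call last):
  File "w.py", line 5, in fit
    c=max(cs,key=cv2.contourArea); (u,v),(a,b),_=cv2.fitEllipse(c)
                                                 ~~~~~~~~~~~~~~^^^
cv2.error: OpenCV(4.12.0) /io/opencv/modules/imgproc/src/shapedescr.cpp:361: error: (-201:Incorrect size of input array) There should be at least 5 points to fit the ellipse in function 'fitEllipseNoDirect'
```

```bash
python3 - <<'E'
from w import *
s,o=snap('wrist');h=cv2.cvtColor(s['image'],cv2.COLOR_BGR2HSV);print(h[200:212:4,240:310:8].tolist())
p=fit(s,o,'darkdisc',cv2.inRange(h,(0,0,0),(180,255,48)),.012,(235,165,312,238))
units(o,p,.004)
E
```

```text
[[[24, 33, 108], [23, 38, 115], [12, 33, 39], [20, 133, 134], [20, 130, 131], [17, 102, 65], [25, 40, 38], [21, 33, 107], [26, 33, 107]], [[22, 35, 108], [30, 40, 51], [30, 16, 31], [21, 135, 132], [20, 132, 131], [21, 135, 132], [34, 48, 37], [26, 35, 110], [25, 31, 107]], [[26, 35, 110], [21, 46, 39], [30, 19, 27], [20, 132, 131], [20, 135, 130], [20, 133, 130], [25, 42, 36], [24, 36, 107], [24, 33, 107]]]
darkdisc px 270.2 207.8 xy [0.6328 0.3227] diam 0.0422
units [ 0.01 -0.05  4.89]
```

Request:
{"method": "servo_tool", "body": {
  "moves": [
    [0,-0.05,1.3,0,0.3],
    [0,-0.05,2.6,0,0.3],
    [0,-0.05,3.7,0,0.3],
    [0,-0.05,4.5,0,0.3],
    [0,-0.05,4.85,0,0.3],
    [0,-0.05,4.85,0,0.3],
    [0,-0.05,4.85,0,0.3]
  ]
}}

```text
time: 14.13
tool_pos: [0.6341, 0.3226, 0.0047]
ee_rot: [3.141, 0.001, -3.105]
wrist_force: [0.8, 0.4, 0.2]
width: 0.0663
finger_force: 0.0
```

Request:
{"method": "servo_tool", "body": {
  "moves": [
    [0,0,0,0,1],
    [0,0,0,0,1],
    [0,0,0,0,1],
    [0,0,0,0,1],
    [0,0,0,0,1],
    [0,0,0,0,1]
  ]
}}

```text
time: 14.63
tool_pos: [0.6344, 0.3224, 0.0046]
ee_rot: [3.141, 0.001, -3.105]
wrist_force: [0.4, 0.5, 2.3]
width: 0.0422
finger_force: 30.0
```

Request:
{"method": "servo_tool", "body": {
  "moves": [
    [0,0,-1.3,0,1],
    [0,0,-2.6,0,1],
    [0,0,-3.9,0,1],
    [0,0,-5.2,0,1],
    [2,0,-6,0,1],
    [4,0,-6,0,1],
    [6,-1,-6,0,1],
    [7.5,-2,-6,0,1],
    [8,-3,-6,0,1],
    [8,-4,-6,0,1]
  ]
}}

```text
time: 15.47
tool_pos: [0.4338, 0.2155, 0.1534]
ee_rot: [3.141, -0.001, -3.101]
wrist_force: [1.3, -0.5, -0.1]
width: 0.0417
finger_force: 30.0
```

Request:
{"method": "servo_tool", "body": {
  "moves": [
    [0.6,-15.4,0,0,1],
    [0.6,-15.4,0,0,1],
    [0.6,-15.4,0,0,1],
    [0.6,-15.4,0,0,1],
    [0.6,-15.4,0,0,1],
    [0.6,-15.4,0,0,1],
    [0.6,-15.4,0,0,1],
    [0.6,-15.4,0,0,1],
    [0.6,-15.4,0,0,1],
    [0.6,-15.4,0,0,1]
  ]
}}

```text
time: 16.3
tool_pos: [0.4358, -0.1756, 0.1535]
ee_rot: [-3.139, -0.001, -3.111]
wrist_force: [0.4, -0.1, -0.6]
width: 0.0418
finger_force: 30.0
```

Request:
{"method": "servo_tool", "body": {
  "moves": [
    [0,0,0,0,1],
    [0,0,0,0,1],
    [0,0,0,0,1],
    [0,0,0,0,1]
  ]
}}

```text
time: 16.63
tool_pos: [0.4367, -0.1686, 0.1537]
ee_rot: [3.141, 0.0, -3.103]
wrist_force: [0.1, -0.0, -0.5]
width: 0.0422
finger_force: 30.0
```

```bash
python3 - <<'E'
from w import *
s,o=snap('wrist');print(o['tool_pos'],o['ee_rot'],o['width'],o['joint_positions'].round(2))
cv2.imwrite('pics/w8.png',s['image'])
E
```

```text
[ 0.43672127 -0.16857965  0.15367141] [ 3.14113412e+00  6.97996343e-05 -3.10295783e+00] 0.0422469549985055 [-0.49 -0.08  1.64  0.    1.58 -2.1 ]
```

View pics/w8.png

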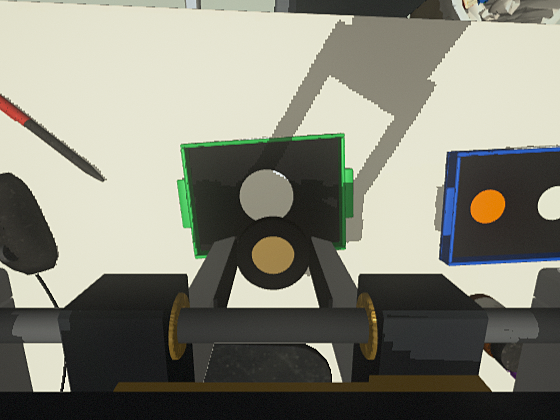

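The polariser is held over the green tray, whose spot is centred at (266,196). The orange spot is visible at (488,206).

```bash
python3 - <<'E'
from w import *
s,o=snap('wrist');k=masks(s)
p=ray(s,o,266,196,.0055);print(p);units(o,p,.0108)
print('pol',ray(s,o,273.5,255,o['tool_pos'][2]+.007))
fit(s,o,'orange',k['orange'],.0055,(465,180,510,230))
E
```

```text
[ 0.43226027 -0.17466797  0.0055    ]
units [ 0.19 -0.24  5.72]
pol [ 0.43559621 -0.16723593  0.16072795]
orange px 487.4 206.0 xy [0.4339 0.057 ] diam 0.0364
```

Request:
{"method": "servo_tool", "body": {
  "moves": [
    [0.16,-0.27,1.3,0,1],
    [0.16,-0.27,2.6,0,1],
    [0.16,-0.27,3.8,0,1],
    [0.16,-0.27,4.8,0,1],
    [0.16,-0.27,5.4,0,1],
    [0.16,-0.27,5.65,0,1],
    [0.16,-0.27,5.7,0,1],
    [0.16,-0.27,5.7,0,1]
  ]
}}

```text
time: 17.4
tool_pos: [0.4334, -0.1767, 0.0116]
ee_rot: [-3.141, 0.001, -3.104]
wrist_force: [-0.2, 0.6, 0.4]
width: 0.0421
finger_force: 30.0
```

Request:
{"method": "servo_tool", "body": {
  "moves": [
    [0,0,0,0,0.3],
    [0,0,0,0,0.3],
    [0,0,0,0,0.3],
    [0,0,0,0,0.3],
    [0,0,-1.5,0,0.3],
    [0,0,-3,0,0.3],
    [0,0,-4.5,0,0.3],
    [0,0,-5.6,0,0.3],
    [0,0,-5.6,0,0.3],
    [0,0,-5.6,0,0.3]
  ]
}}

```text
time: 18.23
tool_pos: [0.4341, -0.1779, 0.1538]
ee_rot: [-3.139, 0.005, -3.106]
wrist_force: [0.2, 0.3, -1.1]
width: 0.0656
finger_force: 0.0
```

Request:
{"method": "servo_tool", "body": {
  "moves": [
    [0,0,0,0,0.3],
    [0,0,0,0,0.3]
  ]
}}

```text
time: 18.4
tool_pos: [0.4318, -0.1766, 0.1493]
ee_rot: [3.14, -0.003, -3.106]
wrist_force: [-0.4, 0.9, -0.5]
width: 0.0658
finger_force: 0.0
```

```bash
python3 - <<'E'
from w import *
s,o=snap('wrist');h=cv2.cvtColor(s['image'],cv2.COLOR_BGR2HSV);print(o['tool_pos'],o['ee_rot'])
fit(s,o,'tan',cv2.inRange(h,(15,90,70),(40,255,255)),.0175,(225,160,310,240))
E
```

```text
[ 0.4318211  -0.17660197  0.14929632] [ 3.13982870e+00 -2.99633281e-03 -3.10550170e+00]
tan px 271.8 205.4 xy [ 0.4329 -0.1762] diam 0.0244
```

Request:
{"method": "servo_tool", "body": {
  "moves": [
    [-0.5,13.7,0,0,0.3],
    [-0.5,13.7,0,0,0.3],
    [-0.5,13.7,0,0,0.3],
    [-0.5,13.7,0,0,0.3],
    [-0.5,13.7,0,0,0.3],
    [-0.5,13.7,0,0,0.3],
    [-0.5,13.7,0,0,0.3],
    [-0.5,13.7,0,0,0.3],
    [-0.5,13.7,0,0,0.3],
    [-0.5,13.7,0,0,0.3]
  ]
}}

```text
time: 19.28
tool_pos: [0.4317, 0.1677, 0.1495]
ee_rot: [-3.141, -0.003, -3.1]
wrist_force: [-0.0, -0.3, 0.2]
width: 0.0659
finger_force: 0.0
```

Request:
{"method": "servo_tool", "body": {
  "moves": [
    [-4,0,0,0,0.3],
    [-4,0,0,0,0.3],
    [-4,0,0,0,0.3],
    [-4,0,0,0,0.3],
    [-4,0,0,0,0.3],
    [-4,0,0,0,0.3]
  ]
}}

```text
time: 19.78
tool_pos: [0.532, 0.1677, 0.1505]
ee_rot: [-3.141, -0.002, -3.107]
wrist_force: [-0.6, 0.4, -0.9]
width: 0.0657
finger_force: 0.0
```

```bash
python3 - <<'E'
from w import *
s,o=snap('wrist');print(o['tool_pos'],o['ee_rot'])
cv2.imwrite('pics/w9.png',cv2.resize(s['image'][130:290,170:370],None,fx=3,fy=3,interpolation=cv2.INTER_NEAREST))
E
```

```text
[0.53195576 0.1677119  0.15047059] [-3.14080319e+00 -2.21762901e-03 -3.10709079e+00]
```

View pics/w9.png

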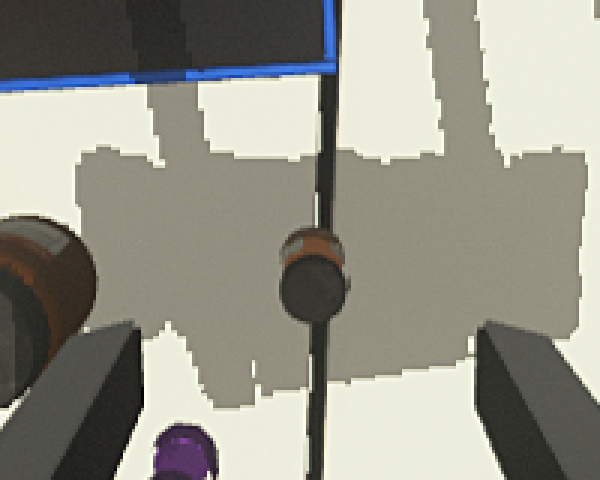

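The black cap is at about (274.3,226.3) in the full image.

```bash
python3 - <<'E'
from w import *
s,o=snap('wrist');p=ray(s,o,274.3,226.3,.045);print(p);units(o,p,.008)
E
```

```text
[0.54701015 0.17104257 0.045     ]
units [-0.61  0.1   5.72]
```

Request:
{"method": "servo_tool", "body": {
  "moves": [
    [-0.62,0.13,0.2,0,0.3],
    [-0.62,0.13,1.3,0,0.3],
    [-0.62,0.13,2.6,0,0.3],
    [-0.62,0.13,3.8,0,0.3],
    [-0.62,0.13,4.8,0,0.3],
    [-0.62,0.13,5.4,0,0.3],
    [-0.62,0.13,5.65,0,0.3],
    [-0.62,0.13,5.65,0,0.3],
    [-0.62,0.13,5.65,0,0.3]
  ]
}}

```text
time: 20.63
tool_pos: [0.5484, 0.1731, 0.011]
ee_rot: [3.141, 0.001, -3.105]
wrist_force: [-0.5, -1.3, -0.4]
width: 0.0656
finger_force: 0.0
```

Request:
{"method": "servo_tool", "body": {
  "moves": [
    [0,0,0,0,0.5],
    [0,0,0,0,0.7],
    [0,0,0,0,0.8],
    [0,0,0,0,0.9],
    [0,0,0,0,1],
    [0,0,0,0,1],
    [0,0,0,0,1],
    [0,0,0,0,1]
  ]
}}

```text
time: 21.3
tool_pos: [0.5483, 0.173, 0.01]
ee_rot: [-3.141, 0.0, -3.105]
wrist_force: [1.4, -0.7, 1.0]
width: 0.0221
finger_force: 30.0
```

Request:
{"method": "servo_tool", "body": {
  "moves": [
    [0,0,-0.5,0,1],
    [0,0,-1.2,0,1],
    [0,0,-2,0,1],
    [0,0,-2.8,0,1],
    [0,0,-3.6,0,1],
    [0,0,-4.2,0,1],
    [0,0,-4.5,0,1],
    [0,0,-4.5,0,1]
  ]
}}

```text
time: 21.97
tool_pos: [0.5497, 0.1733, 0.1256]
ee_rot: [3.141, 0.005, -3.105]
wrist_force: [-0.3, 0.0, 0.4]
width: 0.0229
finger_force: 30.0
```

Request:
{"method": "servo_tool", "body": {
  "moves": [
    [0.6,0,0,0,1],
    [1.6,0,0,0,1],
    [2.7,-0.5,0,0,1],
    [3.6,-1.4,0,0,1],
    [4.3,-2.4,0,0,1],
    [4.6,-3.3,0,0,1],
    [4.7,-4,0,0,1],
    [4.7,-4.4,0,0,1],
    [4.7,-4.48,0,0,1],
    [4.7,-4.48,0,0,1]
  ]
}}

```text
time: 22.8
tool_pos: [0.4348, 0.0567, 0.1219]
ee_rot: [3.141, -0.001, -3.107]
wrist_force: [0.3, 0.3, 0.7]
width: 0.0222
finger_force: 30.0
```

```bash
python3 - <<'E'
from w import *
s,o=snap('wrist');k=masks(s);print(o['tool_pos'],o['ee_rot'],o['width'])
fit(s,o,'orange',k['orange'],.0055,(240,160,310,250))
units(o,(.435,.057),.0165)
cv2.imwrite('pics/w10.png',s['image'])
E
```

```text
[0.43483001 0.05665653 0.12188402] [ 3.14113634e+00 -9.60983891e-04 -3.10674139e+00] 0.02221012531066587
orange px 272.2 206.6 xy [0.4338 0.0572] diam 0.0358
units [-0.01  0.01  4.22]
```

Request:
{"method": "servo_tool", "body": {
  "moves": [
    [0,0,0.6,0,1],
    [0,0,1.4,0,1],
    [0,0,2.3,0,1],
    [0,0,3.1,0,1],
    [0,0,3.7,0,1],
    [0,0,4.0,0,1],
    [0,0,4.15,0,1],
    [0,0,4.2,0,1],
    [0,0,4.2,0,1],
    [0,0,4.2,0,1]
  ]
}}

```text
time: 23.68
tool_pos: [0.4359, 0.057, 0.0185]
ee_rot: [-3.142, 0.002, -3.105]
wrist_force: [-0.6, 0.2, -0.7]
width: 0.0225
finger_force: 30.0
```

Request:
{"method": "servo_tool", "body": {
  "moves": [
    [0,0,0,0,0.7],
    [0,0,0,0,0.6],
    [0,0,0,0,0.5],
    [0,0,0,0,0.5],
    [0,0,0,0,0.5],
    [0,0,-1,0,0.5],
    [0,0,-2,0,0.5],
    [0,0,-3.2,0,0.5],
    [0,0,-4.4,0,0.5],
    [0,0,-5,0,0.5]
  ]
}}

```text
time: 24.52
tool_pos: [0.4365, 0.0568, 0.1465]
ee_rot: [-3.141, 0.006, -3.105]
wrist_force: [0.3, -0.3, -0.1]
width: 0.0472
finger_force: 0.0
```

Request:
{"method": "servo_tool", "body": {
  "moves": [
    [-5.2,12.7,0,0,0.3],
    [-5.2,12.7,0,0,0.3],
    [-5.2,12.7,0,0,0.3],
    [-5.2,12.7,0,0,0.3],
    [-5.2,12.7,0,0,0.3],
    [-5.2,12.7,0,0,0.3],
    [-5.2,12.7,0,0,0.3],
    [-5.2,12.7,0,0,0.3],
    [-5.2,12.7,0,0,0.3],
    [-5.2,12.7,0,0,0.3]
  ]
}}

```text
time: 25.35
tool_pos: [0.5531, 0.3812, 0.1405]
ee_rot: [-3.141, -0.002, -3.102]
wrist_force: [-0.2, -1.0, 0.1]
width: 0.0661
finger_force: 0.0
```

```bash
python3 - <<'E'
from w import *
snap('wrist');s,o=snap('wrist');h=cv2.cvtColor(s['image'],cv2.COLOR_BGR2HSV);print(o['tool_pos'],o['ee_rot'])
p=fit(s,o,'bluecap',cv2.inRange(h,(100,100,30),(125,255,255)),.045,(230,170,320,270));units(o,p,.01)
E
```

```text
[0.55295417 0.37919898 0.14119572] [-3.13989333e+00 -1.71135903e-03 -3.10382876e+00]
bluecap px 273.4 216.1 xy [0.5558 0.3807] diam 0.0201
units [-0.12  0.06  5.25]
```

Request:
{"method": "servo_tool", "body": {
  "moves": [
    [-0.12,0.05,0.3,0,0.3],
    [-0.12,0.05,1.3,0,0.3],
    [-0.12,0.05,2.6,0,0.3],
    [-0.12,0.05,3.8,0,0.3],
    [-0.12,0.05,4.7,0,0.3],
    [-0.12,0.05,5.1,0,0.3],
    [-0.12,0.05,5.25,0,0.3],
    [-0.12,0.05,5.25,0,0.3],
    [-0.12,0.05,5.25,0,0.3]
  ]
}}

```text
time: 26.2
tool_pos: [0.5575, 0.3802, 0.0133]
ee_rot: [3.14, 0.003, -3.106]
wrist_force: [0.0, 0.5, 0.1]
width: 0.0659
finger_force: 0.0
```

Request:
{"method": "servo_tool", "body": {
  "moves": [
    [0,0,0,0,0.5],
    [0,0,0,0,0.7],
    [0,0,0,0,0.8],
    [0,0,0,0,0.9],
    [0,0,0,0,1],
    [0,0,0,0,1],
    [0,0,0,0,1],
    [0,0,0,0,1]
  ]
}}

```text
time: 26.87
tool_pos: [0.5562, 0.3802, 0.0111]
ee_rot: [-3.142, -0.0, -3.105]
wrist_force: [0.3, 0.1, 0.6]
width: 0.0222
finger_force: 30.0
```

Request:
{"method": "servo_tool", "body": {
  "moves": [
    [0,0,-0.5,0,1],
    [0,0,-1.2,0,1],
    [0,0,-2,0,1],
    [0,0,-2.8,0,1],
    [0,0,-3.6,0,1],
    [0,0,-4.2,0,1],
    [0,0,-4.5,0,1],
    [0,0,-4.5,0,1]
  ]
}}

```text
time: 27.53
tool_pos: [0.5576, 0.3809, 0.1273]
ee_rot: [3.139, 0.005, -3.105]
wrist_force: [0.2, -0.3, 0.4]
width: 0.0222
finger_force: 30.0
```

Request:
{"method": "servo_tool", "body": {
  "moves": [
    [0.3,-0.5,0,0,1],
    [0.9,-1.6,0,0,1],
    [1.6,-2.9,0,0,1],
    [2.4,-4.3,0,0,1],
    [3.2,-5.7,0,0,1],
    [4,-7.1,0,0,1],
    [4.7,-8.4,0,0,1],
    [5.2,-9.3,0,0,1],
    [5.45,-9.8,0,0,1],
    [5.5,-9.9,0,0,1]
  ]
}}

```text
time: 28.37
tool_pos: [0.4261, 0.1259, 0.1227]
ee_rot: [-3.141, -0.002, -3.108]
wrist_force: [0.2, 0.1, -0.4]
width: 0.0222
finger_force: 30.0
```

Request:
{"method": "servo_tool", "body": {
  "moves": [
    [0,0,0,0,1],
    [0,0,0,0,1],
    [0,0,0,0,1]
  ]
}}

```text
time: 28.62
tool_pos: [0.4281, 0.1287, 0.1233]
ee_rot: [3.141, -0.0, -3.104]
wrist_force: [-0.1, -0.3, 0.7]
width: 0.0221
finger_force: 30.0
```

```bash
python3 - <<'E'
from w import *
s,o=snap('wrist');h=cv2.cvtColor(s['image'],cv2.COLOR_BGR2HSV);print(o['tool_pos'],o['ee_rot'])
fit(s,o,'wspot',cv2.inRange(h,(0,0,110),(180,60,255)),.0055,(246,175,300,240))
fit(s,o,'orange',cv2.inRange(h,(5,130,70),(22,255,255)),.0055,(150,150,250,250))
units(o,(.428,.1272),.0175)
E
```

```text
[0.42809005 0.1286743  0.12333732] [ 3.14136898e+00 -4.76727959e-04 -3.10441655e+00]
wspot px 269.7 206.6 xy [0.4276 0.1269] diam 0.0355
orange px 197.9 208.4 xy [0.4319 0.0588] diam 0.0343
units [ 0.01 -0.06  4.23]
```

Request:
{"method": "servo_tool", "body": {
  "moves": [
    [0,-0.07,0.6,0,1],
    [0,-0.07,1.4,0,1],
    [0,-0.07,2.3,0,1],
    [0,-0.07,3.1,0,1],
    [0,-0.07,3.7,0,1],
    [0,-0.07,4.0,0,1],
    [0,-0.07,4.15,0,1],
    [0,-0.07,4.23,0,1],
    [0,-0.07,4.23,0,1],
    [0,-0.07,4.23,0,1]
  ]
}}

```text
time: 29.5
tool_pos: [0.4288, 0.1264, 0.0189]
ee_rot: [3.141, 0.002, -3.105]
wrist_force: [0.7, -0.6, -0.1]
width: 0.0223
finger_force: 30.0
```

Request:
{"method": "servo_tool", "body": {
  "moves": [
    [0,0,0,0,0.7],
    [0,0,0,0,0.6],
    [0,0,0,0,0.5],
    [0,0,0,0,0.5],
    [0,0,0,0,0.5],
    [0,0,-1,0,0.5],
    [0,0,-2,0,0.5],
    [0,0,-3.2,0,0.5],
    [0,0,-4.4,0,0.5],
    [0,0,-5,0,0.5]
  ]
}}

```text
time: 30.33
tool_pos: [0.4295, 0.1264, 0.1471]
ee_rot: [3.141, 0.006, -3.105]
wrist_force: [1.0, -0.1, 0.2]
width: 0.0468
finger_force: 0.0
```

Request:
{"method": "servo_tool", "body": {
  "moves": [
    [-2,4,-4,0,0.5],
    [-2,4,-4,0,0.5],
    [-2,4,-4,0,0.5],
    [-2,4,-4,0,0.5],
    [-2,4,-4,0,0.5],
    [-2,4,-4,0,0.5],
    [-2,4,-4,0,0.5],
    [-2,4,-4,0,0.5]
  ]
}}

```text
time: 31.0
tool_pos: [0.4732, 0.2266, 0.241]
ee_rot: [-3.14, -0.003, -3.106]
wrist_force: [-0.5, -0.7, -0.1]
width: 0.0472
finger_force: 0.0
```

```bash
python3 - <<'E'
from w import *
s,o=snap('wrist');k=masks(s);print(o['tool_pos'],o['ee_rot'])
e,M=cam(s,o)
def px(p):
    c=M.T@(np.array(p)-e);return c[:2]/c[2]*s['fx']+[s['cx'],s['cy']]
for n,p in dict(blue=(.428,.127,.0505),black=(.434,.057,.0505),flange=(.430,.346,.0175),jar=(.558,.071,.074)).items(): print(n,px(p).round(0))
cv2.imwrite('pics/w11.png',s['image'])
E
```

```text
[0.47316416 0.22664397 0.2410338 ] [-3.14005566 -0.00330578 -3.10644835]
blue [186. 151.]
black [124. 154.]
flange [370. 158.]
jar [135. 265.]
```

View pics/w11.png

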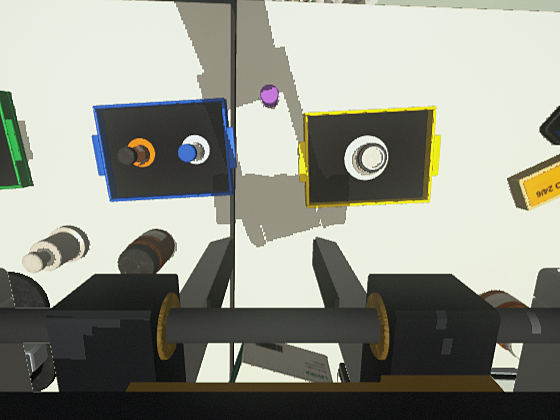

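All the parts in view are where they should be: the blue cap at (187,152), the black cap at (126,155), and the flange with its ring at (371,157). The projected targets were (186,151), (124,154) and (370,158). The jar and the die are still standing.

```bash
python3 -c "
from bench import robot
print(robot.close_job())"
```

```text
the job is handed in; nothing more can be done
None
```

All five parts are in their trays, each measured within about 3 mm of its target, with both vials upright and the die and jar still standing; I handed the job in at about 31 s, and it returned no verdict.

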